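# Unlock the medicine box with its key and put the key away

## Task

Unlock the white medicine box: take the red key from its wooden holder, push it fully into the lock on the lid, gently turn it clockwise to its stop so that the bolt draws back, turn it back home and pull it straight out. Then leave the key leaning blade down in the white ramekin. Do not force the key or the lock, and leave the box, the holder and the other things where they are.

Things in the scene. Friction and masses are not known exactly. Their poses are not given: they have to be found in the camera images.
- box: White steel medicine box, 140 (x) x 190 (y) x 70 mm high, lid shut, fixed to the worktop; keeper staple and bolt are on its -x side. Origin at the centre of its underside, z up. On the lid stands a dark steel lock, 70 x 66 mm; in it a steel ring, 58 mm outside, 26 mm inside, round the brass core, 1.5 mm above the core face.
- keyway (a point): Drawn place of the middle of the keyway's mouth, on the brass core's face, 100 mm above the worktop; axes as the box's. The lock is fitted loosely: the real keyway lies up to 4 mm from here along the box's x and up to 4 mm along its y (differs each run, fixed during it, not measured: see or feel for it). Height and direction are true. Beside the slot the face is flat and rigid.
- core (a joint): Brass core with the keyway: slot 16 mm along box x at home, 6 mm wide, 28 mm deep, its edge bevelled 2 mm at 45 degrees all round. Value in rad: 0 home, grows clockwise from above, stops at 0 and 1.3; past a stop the slot gives against a spring, 1.5 N m per rad. Friction 0.03 N m, bolt 0.015 more; stays where left. Key play in the slot about 0.14 rad each way.
- bolt (a joint): Brass bolt that sticks out of the lock's -x side into the keeper, in m: 0 to 0.001 thrown (start), about 0.0125 drawn back. The core pushes it back as it turns to the stop; it stays drawn when the core goes home again.
- key: Key, 69 mm high, 40 g, upright in the holder. Origin at the middle of the blade's tip, z up to the head. Steel blade 14 mm wide (x), 4 mm thick (y), z 0 to 26 mm; collar 18 x 8 mm from z 26 mm, rests on the core face when fully in; red head 30 mm wide (x), 10 mm thick (y), z 31 to 69 mm: pinch it across y. Same after a half turn.
- holder: Wooden key holder, fixed, 64 x 46 x 32 mm; origin at the centre of its underside. A slot 24 mm deep in its top, along its x, holds the key's blade with 1.2 mm of play all round; the key's tip stands 8 mm above the worktop.
- ramekin: White ceramic ramekin, loose, 73 mm in diameter, 41 mm high, about 56 mm wide inside, inner floor 4 mm up; origin at the centre of its underside.
- spice_jar: Spice jar with a black cap, 41 mm in diameter, 105 mm high, bystander; origin at the centre of its underside.
- mug: Small blue mug, 58 x 82 x 49 mm, bystander; origin at its underside.
- lime: Lime, 57 x 46 x 45 mm, bystander; origin at its underside.
Mind the look-alikes: they are no part of the job. There is more than one size of the key; the one meant has the size given above.

How it is judged:
By the outcome, as a careful person would: the job done as asked, in the order asked, and still so for the second after the job is handed in, with the robot touching nothing.
It also fails if it takes over 72 s, if anything falls off the work surface, if the arm or the gripper's body presses on something with over 40 N, if the wrist force passes 120 N, or if a joint passes its speed limit or range.

## Robot

A 6-joint arm with a two-finger parallel gripper is mounted at the origin on a cart in front of the work surface, level with it; the furniture and walls round the work are solid. World frame = base frame: x ahead of the robot, y to its left, z up, the work surface at z = 0. Lengths are in m, angles in rad, forces in N, time in s.
With the tool pointing down it reaches from about 0.35 to 0.975 m from the base axis. Payload 4.9 kg.
Tool frame: the origin (TCP) lies midway between the tips of the shut fingers; the grasp point (between the pads) lies behind it (r.grip_point_offset is the z of the grasp point in the tool frame, in m); z points along the fingers, x is the direction in which the jaws open and shut, and the axes are right-handed (so a half turn about z gives the same grasp; the last joint's range is limited). The gripper opens to 85 mm and grips with 20 to 120 N. Pads are 22 mm wide; open, the fingers measure 114 mm over their backs; the gripper's body (76 mm by 85 mm) begins 54 mm behind the grasp point. The pads swing forward as they close: fully open they stand 13 mm farther back than shut.
Start: joints at [1.019, 0.053, 1.613, -0, 1.476, -0.119], TCP at [0.262, 0.567, 0.231] pointing down, gripper open.
Joint ranges: [-3.01, 3.01], [-1.01, 2.22], [0.06, 2.58], [-1.02, 4.17], [0.09, 2.62], [-3.14, 3.14]. Speed limits (rad/s): [2.57, 2.57, 3.14, 3.14, 3.14, 3.14].

## Interface

Orientations are given as a rotation vector (axis times angle).
In Python, from workcell import r gives the robot as it stands.
- The arm moves only by the tool jog_arm, never from a script. Its arguments are lists of equal length, an entry for each row: "offset": the shift along the tool's x, y, z in cm, a list of three; "turn": the turn about the tool's z in degrees; "gripper": the finger opening in cm, from 0 to 8.54. In form: {"offset": [[tx, ty, tz], ...], "turn": [turn, ...], "gripper": [gripper, ...]}. A call has 1 to 12 rows; each row is the pose to reach, as a shift and turn from the pose measured when the call began, along the tool's axes at that moment; what a row does not reach only later rows make up. A row lasts 1/12 s, in which the tool goes at most 41.7 mm and 7.16 degrees, less where a joint would pass 70% of its speed; a pose out of reach is approached as far as the arm can. A call with a gripper value outside its range is refused whole. The fingers move at their own pace and stop on an object; the grip force is fixed at half the most. Time passes only in rows, so rows that repeat a pose let the fingers close. It gives the time, the measured TCP pose, the force and the opening at its end, in the units of the state.
- r.get_state(): the state, without advancing time (a new reading comes with each control period).
- r.capture(name): name is "scene" or "top"; returns a dict with "frame" (400x640x3 uint8, red, green, blue), "camera_matrix" (3x3 intrinsics, pixels), "distortion" ([k1, k2, p1, p2, k3] as OpenCV has them; the pictures are not rectified), "cam_to_world" (4x4, takes a point from camera to world coordinates). Camera axes: x right, y down, z forward; pixel columns grow to the right and rows downward; lengths in m; the calibration is good to about 2 mm. A picture is of the moment at which its call begins. There is no depth.
- r.close_job(): hands the job in, once; it reports no verdict.
The state is a dict: "clock": time; "joint_positions": joint angles; "qd": joint speeds; "effort": joint torques, N m; "ee_pos": TCP position; "ee_rot": TCP orientation; "contact_force": force on the tool from outside, world axes, zero at the start; "moment": the same for the moment, N m; "opening": opening from 0.0 (shut) to 1.0 (fully open).
Only numpy, scipy, OpenCV 4.12 (cv2) and the standard library are available. Lean on these libraries where they do the work, as an engineer would, in place of code of your own. Each camera call takes 0.05 s, during which the arm holds its last target. There are 200 camera calls.

## Working session

There is one attempt and no reset: what is moved stays moved. The work goes in short steps, Python scripts to look and compute and a tool call to move; the robot and the scene stay as the last step left them, time stands still between calls to the robot, and variables do not carry over. Pictures are saved under pics/ and viewed, about 8 in all and at most 12, crops included, and the job is handed in when it is done.

Besides the shell and the picture viewer there is one more tool, called after "Call:" by a JSON object that holds its "op" and its "data". jog_arm: Moves the arm, as the interface text tells. Its arguments: {"type":"object","properties":{"offset":{"type":"array","items":{"type":"array","items":{"type":"number"}}},"turn":{"type":"array","items":{"type":"number"}},"gripper":{"type":"array","items":{"type":"number"}}},"required":["offset","turn","gripper"]}

```bash
mkdir -p pics; ls; cat > h.py <<'E'
import numpy as np, cv2
from workcell import r
def cap(n,f=None):
    c=r.capture(n)
    if f: cv2.imwrite(f,c["frame"][:,:,::-1])
    return c
def ray(c,uv):
    p=cv2.undistortPoints(np.array([[uv]],float),np.array(c["camera_matrix"]),np.array(c["distortion"]))[0,0]
    T=np.array(c["cam_to_world"]); d=T[:3,:3]@np.array([p[0],p[1],1]); return T[:3,3],d/np.linalg.norm(d)
def plane(c,uv,z):
    o,d=ray(c,uv); return o+d*(z-o[2])/d[2]
def proj(c,P):
    T=np.linalg.inv(np.array(c["cam_to_world"])); 
    return cv2.projectPoints(np.array([P],float),cv2.Rodrigues(T[:3,:3])[0],T[:3,3],np.array(c["camera_matrix"]),np.array(c["distortion"]))[0][0,0]
E
python3 - <<'E'
from h import *
a=cap("scene","pics/s0.png");b=cap("top","pics/t0.png")
for c in(a,b): print(np.round(c["cam_to_world"],3),c["camera_matrix"][0])
s=r.get_state();print(s["ee_pos"],s["ee_rot"],r.grip_point_offset,s["contact_force"],s["moment"])
E
```

```text
pics
[[ 0.866 -0.195  0.46   0.092]
 [-0.499 -0.352  0.792 -0.814]
 [ 0.008 -0.915 -0.403  0.529]
 [ 0.     0.     0.     1.   ]] [404.50297631   0.         321.83044446]
[[ 0.023 -0.993  0.115  0.465]
 [-1.    -0.02   0.02   0.026]
 [-0.017 -0.115 -0.993  1.022]
 [ 0.     0.     0.     1.   ]] [361.26427569   0.         316.93826319]
[0.26184034 0.56688798 0.23017705] [ 2.64593826e+00  1.69220885e+00 -2.62051480e-03] -0.0187 [ 0.00417807 -1.15283937 -1.19674429] [ 0.0320031  -0.02730092  0.00842199]
```

View pics/s0.png

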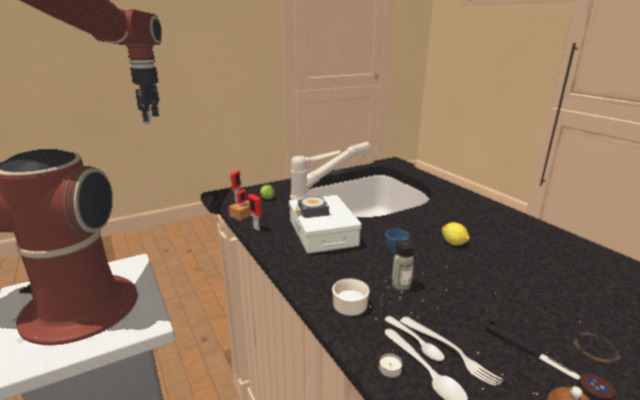

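View pics/t0.png

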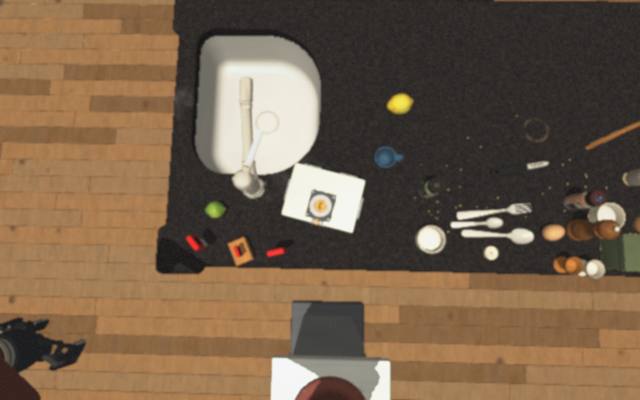

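```bash
python3 - <<'E'
import cv2,numpy as np
a=cv2.imread("pics/s0.png")[160:260,215:375];b=cv2.imread("pics/t0.png")[155:275,180:380]
f=lambda i:cv2.resize(i,None,fx=800/i.shape[1],fy=800/i.shape[1],interpolation=cv2.INTER_CUBIC)
cv2.imwrite("pics/za.png",f(a));cv2.imwrite("pics/zb.png",f(b))
E
```

```text
(no output)
```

View pics/za.png

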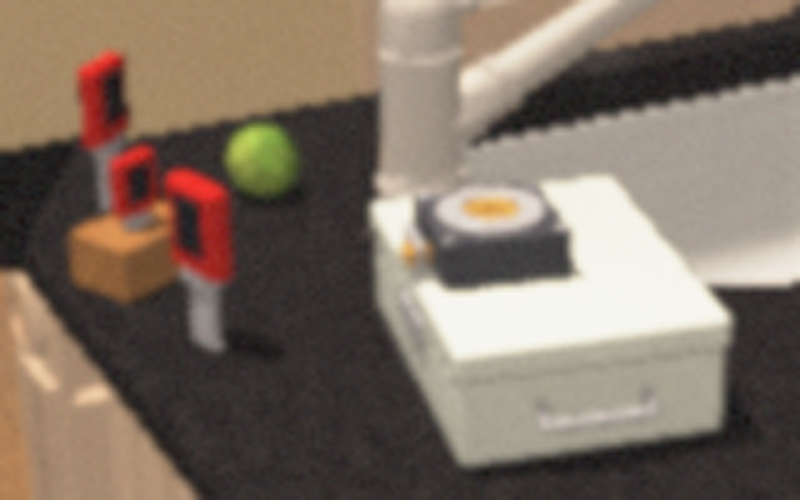

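View pics/zb.png

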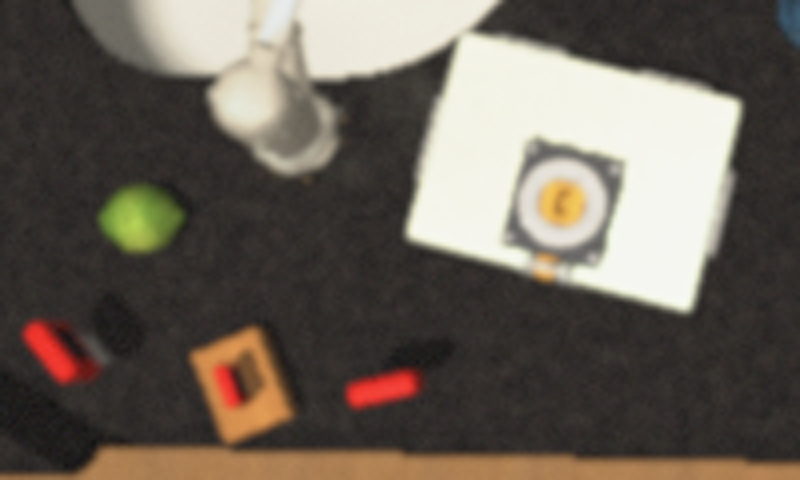

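```bash
cat > m.py <<'E'
from h import *
c=cap("top");s=cap("scene")
def comps(c,m,lo,box):
    m=m.astype(np.uint8)
    k=np.zeros_like(m);x0,y0,x1,y1=box;k[y0:y1,x0:x1]=1;m=m*k
    n,l,st,ce=cv2.connectedComponentsWithStats(m)
    return [(l==i,st[i,4],ce[i]) for i in range(1,n) if st[i,4]>=lo]
f=c["frame"].astype(int);hsv=cv2.cvtColor(c["frame"],cv2.COLOR_RGB2HSV);H,S,V=[hsv[:,:,i].astype(int) for i in range(3)]
def rectw(c,m,z,n):
    cs,_=cv2.findContours(m.astype(np.uint8),0,2);q=max(cs,key=len).reshape(-1,2)
    P=np.array([plane(c,p,z)[:2] for p in q.astype(float)])
    rc=cv2.minAreaRect((P*1000).astype(np.float32)); print(n,np.round(rc[0],1),np.round(rc[1],1),round(rc[2],1))
    return P
red=((H<6)|(H>174))&(S>150)&(V>90)
for m,a,ce in comps(c,red,8,(180,200,300,270)): rectw(c,m,.077,f"red {a} {ce}")
wood=(H>5)&(H<18)&(S>100)&(V>90)|red
for m,a,ce in comps(c,wood,100,(222,232,262,264)): rectw(c,m,.032,f"wood {a} {ce}")
wh=(S<40)&(V>200)
for m,a,ce in comps(c,wh,150,(275,155,370,235)):
    rectw(c,m,.07,f"lid {a} {ce}")
br=(H>10)&(H<30)&(S>110)&(V>120)
for m,a,ce in comps(c,br,8,(300,185,340,225)): print("brass",a,ce,plane(c,ce,.1)*1000); 
ring=((S<60)&(V>130))
for m,a,ce in comps(c,ring|br,50,(309,192,332,219)): rectw(c,m,.1015,f"ring {a} {ce}")
for m,a,ce in comps(c,(S<50)&(V>150),300,(410,215,450,260)): rectw(c,m,.041,f"ram {a} {ce}")
# scene
hs=cv2.cvtColor(s["frame"],cv2.COLOR_RGB2HSV);H,S,V=[hs[:,:,i].astype(int) for i in range(3)]
for m,a,ce in comps(s,((H<6)|(H>174))&(S>150)&(V>90),8,(220,160,270,225)): print("sred",a,ce,plane(s,ce,.058)*1000)
for m,a,ce in comps(s,(H>10)&(H<30)&(S>110)&(V>120),8,(300,190,335,215)): print("sbrass",a,ce,plane(s,ce,.1)*1000)
for z in(.0,.1,.2): print("tap",z,plane(c,(240,180),z))
o,d=ray(s,(300,160))
cv2.imwrite("pics/core.png",cv2.resize(c["frame"][190:225,300:340,::-1],None,fx=15,fy=15,interpolation=cv2.INTER_CUBIC))
E
python3 m.py
```

```text
red 149 [193.24161074 243.01342282] [452.7 364.9] [55.1 23.2] 50.3
red 42 [236.9047619  250.83333333] [435.8 249.5] [24.  11.5] 21.2
red 138 [275.22463768 251.73188406] [435.6 149.8] [19.9 48.9] 13.7
wood 485 [239.93402062 250.54845361] [434.5 252.1] [70.7 53.6] 24.2
lid 3485 [320.48263989 191.98852224] [601.   52.3] [253.3 168.1] 76.6
lid 210 [320.         205.42857143] [560.9  36.2] [53.2 53. ] 1.2
brass 92 [320.09782609 205.33695652] [556.90073321  35.61236661 100.        ]
ring 456 [319.74561404 205.14912281] [557.8  36. ] [66.8 56.6] 1.0
ram 465 [429.04301075 239.20645161] [ 479.1 -258.1] [63.5 64.1] 19.5
sred 103 [234.16504854 179.33009709] [463.99017954 397.32781855  58.        ]
sred 274 [250.89781022 201.22262774] [448.30085282 204.41212016  58.        ]
sbrass 27 [312.66666667 201.03703704] [558.37824174  36.70066014 100.        ]
tap 0.0 [0.63534625 0.26867165 0.        ]
tap 0.1 [0.61863494 0.24490039 0.1       ]
tap 0.2 [0.60192363 0.22112913 0.2       ]
```

View pics/core.png

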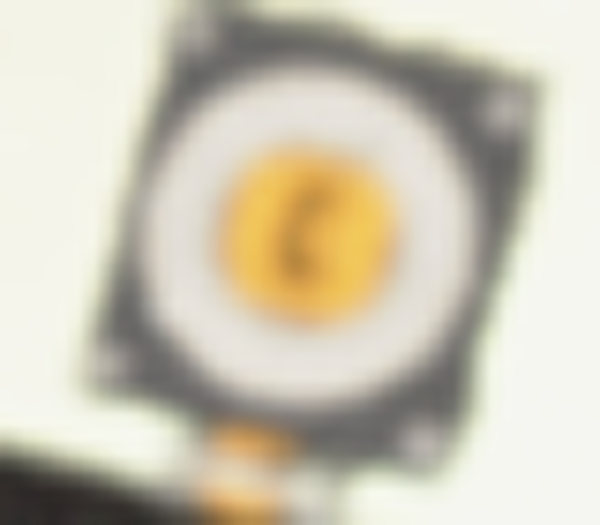

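```bash
python3 - <<'E'
from h import *
c=cap("top");s=cap("scene")
f=lambda i,k:cv2.resize(i[:,:,::-1],None,fx=k,fy=k,interpolation=cv2.INTER_CUBIC)
A=f(c["frame"][232:268,222:258],11);B=f(s["frame"][180:226,224:260],11)[:396+110]
im=np.zeros((506,800,3),np.uint8);im[:396,:396]=A;im[:,400:796]=B[:506];cv2.imwrite("pics/hold.png",im)
# lid edges: threshold sub-image, hough-free: approx corners
g=cv2.cvtColor(c["frame"],cv2.COLOR_RGB2GRAY)
w=(g>190).astype(np.uint8);w[:,:282]=0;w[:160]=0
w=cv2.morphologyEx(w,cv2.MORPH_OPEN,np.ones((5,5)))
n,l,st,ce=cv2.connectedComponentsWithStats(w);i=l[180,330]
cs,_=cv2.findContours((l==i).astype(np.uint8),0,2);h=cv2.convexHull(max(cs,key=len))
q=cv2.approxPolyDP(h,5,True).reshape(-1,2);print(q)
P=np.array([plane(c,p,.07)[:2]*1000 for p in q.astype(float)]);print(P.round(1))
for k in range(len(P)):
    d=P[(k+1)%len(P)]-P[k];print(np.linalg.norm(d).round(1),np.degrees(np.arctan2(d[1],d[0])).round(1))
E
```

```text
[[295 164]
 [363 180]
 [352 231]
 [283 214]]
[[670.1 105.8]
 [630.1 -76.9]
 [494.  -49.2]
 [534.8 133.6]]
187.0 -102.3
138.9 168.5
187.2 77.4
138.1 -11.6
```

View pics/hold.png

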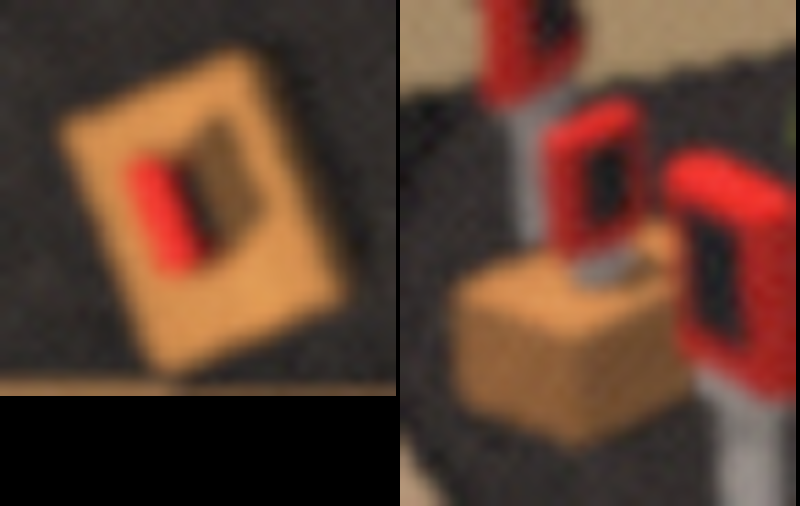

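```bash
cat >> h.py <<'E'
from scipy.spatial.transform import Rotation as Ro
def goto(xyz=None,yaw=None):
    s=r.get_state();R=Ro.from_rotvec(s["ee_rot"]).as_matrix();p=np.array(s["ee_pos"])
    y=np.degrees(np.arctan2(R[1,0],R[0,0]))
    print("clk",round(s["clock"],2),"pos",(p*1000).round(1),"yaw",y.round(2),"zdir",R[:,2].round(4),"F",np.round(s["contact_force"],1),"M",np.round(s["moment"],2),"op",round(s["opening"],3),"j6",round(s["joint_positions"][5],2))
    if xyz is not None: print("offset cm",(R.T@(np.array(xyz)-p)*100).round(2))
    if yaw is not None: print("turn",round((y-yaw+180)%360-180,2))
E
python3 - <<'E'
from h import *
c=cap("top");s=cap("scene")
print(plane(c,(236.8,251.05),.077)*1000,plane(c,(240.1,250.8),.032)*1000,plane(s,(241,190),.077)*1000)
# scene holder top corners: front-left,(bottom) near, right
for z in [((450,290)),((580,335)),((540,235))]: print(plane(s,((z[0]-400)/11-.5+224,180+z[1]/11-.5),.032)*1000)
goto((.435,.2505,.150),114)
E
```

```text
[435.22277111 249.89475102  77.        ] [434.70824237 251.57568433  32.        ] [437.78048495 254.13156179  77.        ]
[397.01968409 261.18665974  32.        ]
[417.82971714 217.22878726  32.        ]
[430.11011051 284.57514881  32.        ]
clk 0.4 pos [262.1 567.3 231.1] yaw 65.2 zdir [-2.e-04 -3.e-04 -1.e+00] F [0.4 0.3 0.3] M [-0.01  0.   -0.02] op 1.0 j6 -0.12
offset cm [-21.5   28.98   8.12]
turn -48.8
```

Call:
{"op": "jog_arm", "data": {"offset": [[-21.5,29.0,6],[-21.5,29.0,6],[-21.5,29.0,6],[-21.5,29.0,6],[-21.5,29.0,6],[-21.5,29.0,6],[-21.5,29.0,6],[-21.5,29.0,6],[-21.5,29.0,6],[-21.5,29.0,8],[-21.5,29.0,8],[-21.5,29.0,8]], "turn": [-48.8,-48.8,-48.8,-48.8,-48.8,-48.8,-48.8,-48.8,-48.8,-48.8,-48.8,-48.8], "gripper": [4,4,4,4,4,4,4,4,4,4,4,4]}}

```text
clock: 1.4
ee_pos: [0.4344, 0.2498, 0.1501]
ee_rot: [-1.712, -2.632, 0.004]
contact_force: [0.2, 1.0, -0.1]
opening: 0.466
```

```bash
python3 - <<'E'
from h import *
goto((.4355,.251,.11),114)
E
```

```text
clk 1.4 pos [434.4 249.8 150.1] yaw 113.91 zdir [-3.e-03 -8.e-04 -1.e+00] F [ 0.2  1.  -0.1] M [ 0.04 -0.03 -0.03] op 0.466 j6 -1.62
offset cm [0.07 0.16 4.01]
turn -0.09
```

Call:
{"op": "jog_arm", "data": {"offset": [[0,0.15,4],[0,0.15,7.5],[0,0.15,9.5],[0,0.15,10.6],[0,0.15,10.6],[0,0.15,10.6],[0,0.15,10.6]], "turn": [0,0,0,0,0,0,0], "gripper": [4,4,4,4,3,2,2]}}

```text
clock: 1.98
ee_pos: [0.437, 0.2516, 0.0465]
ee_rot: [1.712, 2.634, 0.002]
contact_force: [-0.2, 0.2, 0.1]
opening: 0.233
```

```bash
python3 - <<'E'
from h import *
goto((.4355,.251,.043),114)
c=cap("top");s=cap("scene")
f=lambda i,k:cv2.resize(i[:,:,::-1],None,fx=k,fy=k,interpolation=cv2.INTER_CUBIC)
A=f(c["frame"][222:272,215:265],8);B=f(s["frame"][170:220,220:270],8)
cv2.imwrite("pics/g1.png",np.hstack([A,B]))
E
```

```text
clk 1.98 pos [437.  251.6  46.5] yaw 113.96 zdir [ 7.e-04  7.e-04 -1.e+00] F [-0.2  0.2  0.1] M [ 0.   -0.04  0.03] op 0.233 j6 -1.61
offset cm [ 0.01 -0.16  0.35]
turn -0.04
```

View pics/g1.png

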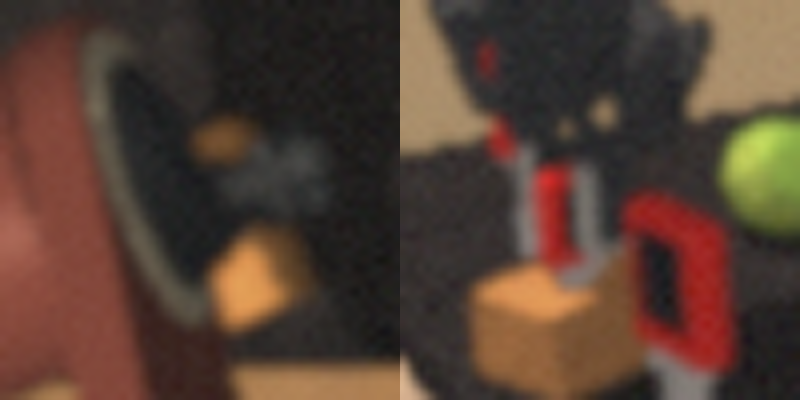

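The key's red head (x 540–575) stands between the two grey pads (x 525 and 590 in the right half). I will close stepwise.

Call:
{"op": "jog_arm", "data": {"offset": [[0,-0.15,0.3],[0,-0.15,0.3],[0,-0.15,0.3]], "turn": [0,0,0], "gripper": [1.4,1.2,1.2]}}

```text
clock: 2.33
ee_pos: [0.436, 0.2507, 0.0441]
ee_rot: [1.712, 2.633, 0.003]
contact_force: [-0.4, -0.1, -0.6]
opening: 0.141
```

```bash
python3 -c "
from h import *
goto((.4355,.251,.043),114)"
```

```text
clk 2.33 pos [436.  250.7  44.1] yaw 113.92 zdir [ 0.0019  0.0012 -1.    ] F [-0.4 -0.1 -0.6] M [ 0.03 -0.03  0.01] op 0.141 j6 -1.61
offset cm [ 0.05 -0.04  0.11]
turn -0.08
```

Call:
{"op": "jog_arm", "data": {"offset": [[0,0,0],[0,0,0],[0,0,0],[0,0,0]], "turn": [0,0,0,0], "gripper": [0.6,0.4,0.4,0.4]}}

```text
clock: 2.67
ee_pos: [0.4358, 0.2513, 0.0442]
ee_rot: [-1.713, -2.633, -0.004]
contact_force: [-1.8, 4.6, 0.5]
opening: 0.107
```

```bash
python3 -c "
from h import *
goto((.4355,.251,.043),114)"
```

```text
clk 2.67 pos [435.8 251.3  44.2] yaw 113.92 zdir [ 0.0013  0.0023 -1.    ] F [-1.8  4.6  0.5] M [0.82 0.48 0.08] op 0.107 j6 -1.61
offset cm [-0.01 -0.04  0.12]
turn -0.08
```

Call:
{"op": "jog_arm", "data": {"offset": [[0.06,0,0],[0.06,0,0]], "turn": [0,0], "gripper": [0.4,0.4]}}

```text
clock: 2.83
ee_pos: [0.4357, 0.2514, 0.0441]
ee_rot: [1.712, 2.633, 0.003]
contact_force: [-0.5, -0.0, 0.2]
opening: 0.108
```

```bash
python3 -c "
from h import *
goto((.4355,.251,.043),114)"
```

```text
clk 2.83 pos [435.7 251.4  44.1] yaw 113.94 zdir [ 0.0018  0.0011 -1.    ] F [-0.5 -0.   0.2] M [0.07 0.08 0.01] op 0.108 j6 -1.61
offset cm [-0.03 -0.04  0.11]
turn -0.06
```

Call:
{"op": "jog_arm", "data": {"offset": [[0,0,-0.5],[0,0,-1.2],[0,0,-2],[0,0,-3],[0,0,-5],[0,0,-8],[0,0,-11],[0,0,-13.5],[0,0,-13.5]], "turn": [0,0,0,0,0,0,0,0,0], "gripper": [0.4,0.4,0.4,0.4,0.4,0.4,0.4,0.4,0.4]}}

```text
clock: 3.58
ee_pos: [0.4393, 0.2525, 0.1876]
ee_rot: [1.707, 2.626, 0.019]
contact_force: [0.8, -0.4, 0.5]
opening: 0.104
```

```bash
python3 -c "
from h import *
goto((.557,.036,.17),78)"
```

```text
clk 3.58 pos [439.3 252.5 187.6] yaw 113.94 zdir [ 0.0145  0.0053 -0.9999] F [ 0.8 -0.4  0.5] M [-0.01 -0.04 -0.01] op 0.104 j6 -1.61
offset cm [-24.56   1.95   1.81]
turn 35.94
```

Call:
{"op": "jog_arm", "data": {"offset": [[-24.5,2.0,0.5],[-24.5,2.0,0.5],[-24.5,2.0,0.5],[-24.5,2.0,0.5],[-24.5,2.0,0.5],[-24.5,2.0,0.5],[-24.5,2.0,0.5],[-24.5,2.0,1],[-24.5,2.0,1],[-24.5,2.0,1],[-24.5,2.0,1]], "turn": [36,36,36,36,36,36,36,36,36,36,36], "gripper": [0.4,0.4,0.4,0.4,0.4,0.4,0.4,0.4,0.4,0.4,0.4]}}

```text
clock: 4.5
ee_pos: [0.5565, 0.0378, 0.1779]
ee_rot: [2.437, 1.975, 0.022]
contact_force: [0.3, 0.3, -0.6]
opening: 0.102
```

```bash
python3 -c "
from h import *
goto((.557,.036,.15),78)"
```

```text
clk 4.5 pos [556.5  37.8 177.9] yaw 78.04 zdir [ 0.0139  0.0053 -0.9999] F [ 0.3  0.3 -0.6] M [-0.    0.02 -0.03] op 0.102 j6 -1.43
offset cm [-0.19  0.05  2.79]
turn 0.04
```

Call:
{"op": "jog_arm", "data": {"offset": [[-0.2,0.05,-2],[-0.2,0.05,-2],[-0.2,0.05,-2],[-0.2,0.05,0.7],[-0.2,0.05,2.4],[-0.2,0.05,2.4]], "turn": [0,0,0,0,0,0], "gripper": [0.4,0.4,0.4,0.4,0.4,0.4]}}

```text
clock: 5.0
ee_pos: [0.5536, 0.0366, 0.1486]
ee_rot: [-2.439, -1.978, -0.012]
contact_force: [-0.8, -0.1, -0.7]
opening: 0.106
```

```bash
python3 - <<'E'
from h import *
goto((.557,.036,.15),78)
c=cap("top");s=cap("scene")
f=lambda i,k:cv2.resize(i[:,:,::-1],None,fx=k,fy=k,interpolation=cv2.INTER_CUBIC)
A=f(c["frame"][185:225,300:340],10);B=f(s["frame"][175:215,292:332],10)
cv2.imwrite("pics/g2.png",np.hstack([A,B]))
goto((.557,.036,.15),78)
E
```

```text
clk 5.0 pos [553.6  36.6 148.6] yaw 78.09 zdir [ 0.0054  0.0059 -1.    ] F [-0.8 -0.1 -0.7] M [ 0.01  0.05 -0.03] op 0.106 j6 -1.44
offset cm [ 0.01  0.34 -0.14]
turn 0.09
clk 5.1 pos [556.   36.3 152.7] yaw 78.08 zdir [ 0.0115  0.0055 -0.9999] F [-0.3 -0.2 -0.2] M [-0.01  0.    0.01] op 0.109 j6 -1.44
offset cm [-0.01  0.1   0.27]
turn 0.08
```

View pics/g2.png

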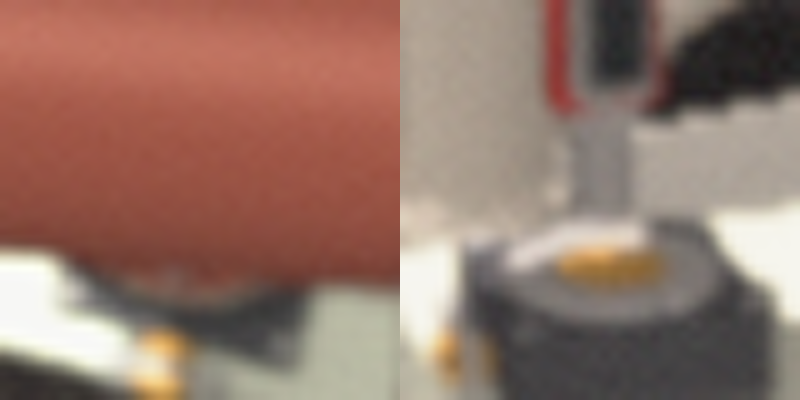

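The key hangs straight above the core; the blade's axis is at about x 603 (tip y 213) and the core's centre at about (612, 265) in the right half.

```bash
python3 - <<'E'
from h import *
s=cap("scene")
p=np.array(r.get_state()["ee_pos"]);R=Ro.from_rotvec(r.get_state()["ee_rot"]).as_matrix()
P=lambda z:p+R[:,2]*z
print("proj tip",proj(s,P(.0361)),"blade z13",proj(s,P(.0231)))
print("core",[proj(s,(x,y,.1)) for x,y in((.557,.036),(.560,.036),(.557,.039))])
f=s["frame"].astype(int);hs=cv2.cvtColor(s["frame"],cv2.COLOR_RGB2HSV).astype(int)
m=(hs[:,:,0]>8)&(hs[:,:,0]<32)&(hs[:,:,1]>90);m[:196]=0;m[206:]=0;m[:,:302]=0;m[:,325:]=0
w=(hs[:,:,1]*m).astype(float);yy,xx=np.nonzero(m);print("brass",xx.mean(),yy.mean(),xx.min(),xx.max(),yy.min(),yy.max(),m.sum())
for y in range(185,200): print(y,f[y,302:322].sum(1)//3)
goto()
E
```

```text
proj tip [312.41343455 194.81865309] blade z13 [312.35806703 190.22038749]
core [array([312.33410321, 201.23460126]), array([313.33725193, 201.0107625 ]), array([311.78503791, 200.82953202])]
brass 312.70588235294116 201.3235294117647 308 317 200 203 34
185 [148 143 144 142 143 128 111 107 114 123 121 123 122 121  97  61  44  49
  66  68]
186 [148 145 141 139 137 134 127 119 120 129 130 127 127 123 102  77  71  83
 117 132]
187 [146 145 141 140 135 134 128 117 121 130 129 132 133 141 140 130 124 132
 159 172]
188 [150 145 142 140 140 138 127 112 124 133 133 130 139 163 172 169 163 161
 164 167]
189 [149 146 143 140 138 143 141 133 136 135 133 131 138 157 169 167 164 164
 165 162]
190 [148 147 141 137 135 146 156 157 150 139 132 130 137 150 163 163 162 163
 165 165]
191 [145 146 143 138 138 142 154 160 149 140 134 133 136 150 161 165 165 163
 163 165]
192 [150 145 142 140 138 147 158 159 150 140 133 131 137 151 159 162 161 161
 161 162]
193 [148 147 145 141 151 166 166 161 151 137 132 131 136 151 158 162 164 161
 161 162]
194 [149 150 152 152 159 171 168 158 147 136 135 133 137 152 162 161 161 160
 159 161]
195 [159 156 157 155 152 159 153 153 142 138 141 140 147 153 158 158 154 157
 158 161]
196 [165 163 158 153 147 148 151 152 153 152 156 155 159 160 150 136 135 137
 140 142]
197 [172 171 163 158 160 169 181 187 186 187 182 181 187 184 149 114 102 101
 105 114]
198 [171 171 169 177 185 202 210 209 208 209 210 211 209 202 161 122 108 106
  96  94]
199 [150 176 193 207 210 210 204 198 198 201 197 195 191 181 149 125 117 114
 112 105]
clk 5.15 pos [556.9  36.1 154.1] yaw 78.07 zdir [ 0.014   0.0053 -0.9999] F [0.6 1.3 0.4] M [ 0.05 -0.07  0.01] op 0.105 j6 -1.44
```

Call:
{"op": "jog_arm", "data": {"offset": [[0,0,-4],[0,0,-4],[0,0,-4],[0,0,-4],[0,0,-1],[0,0,0.5]], "turn": [0,0,0,0,0,0], "gripper": [0.4,0.4,0.4,0.4,0.4,0.4]}}

```text
clock: 5.65
ee_pos: [0.5565, 0.0362, 0.1475]
ee_rot: [2.437, 1.976, 0.022]
contact_force: [-0.9, -0.3, -0.8]
opening: 0.108
```

```bash
python3 -c "
from h import *
goto((.557,.036,.142),78)"
```

```text
clk 5.65 pos [556.5  36.2 147.5] yaw 78.07 zdir [ 0.0133  0.0054 -0.9999] F [-0.9 -0.3 -0.8] M [-0.    0.05  0.05] op 0.108 j6 -1.44
offset cm [-0.02  0.05  0.55]
turn 0.07
```

Call:
{"op": "jog_arm", "data": {"offset": [[0,0,-6],[0,0,-6],[0,0,-6],[0,0,-6],[0,0,-2.5],[0,0,0.5]], "turn": [0,0,0,0,0,0], "gripper": [0.4,0.4,0.4,0.4,0.4,0.4]}}

```text
clock: 6.15
ee_pos: [0.5573, 0.0362, 0.1423]
ee_rot: [2.435, 1.975, 0.025]
contact_force: [-0.1, 0.1, -1.1]
opening: 0.109
```

```bash
python3 -c "
from h import *
goto((.557,.036,.148),78)"
```

```text
clk 6.15 pos [557.3  36.2 142.3] yaw 78.07 zdir [ 0.0162  0.0052 -0.9999] F [-0.1  0.1 -1.1] M [-0.01 -0.01 -0.01] op 0.109 j6 -1.44
offset cm [-0.02 -0.02 -0.57]
turn 0.07
```

Call:
{"op": "jog_arm", "data": {"offset": [[0,0,-6],[0,0,-6],[0,0,-6],[0,0,-6],[0,0,-3],[0,0,-0.6],[0,0,-0.6]], "turn": [0,0,0,0,0,0,0], "gripper": [0.4,0.4,0.4,0.4,0.4,0.4,0.4]}}

```text
clock: 6.73
ee_pos: [0.5526, 0.0365, 0.1408]
ee_rot: [-2.439, -1.977, -0.01]
contact_force: [-2.2, 1.0, -2.0]
opening: 0.109
```

```bash
python3 -c "
from h import *
goto((.557,.036,.142),78)"
```

```text
clk 6.73 pos [552.6  36.5 140.8] yaw 78.06 zdir [ 0.0037  0.0061 -1.    ] F [-2.2  1.  -2. ] M [-0.06  0.08 -0.02] op 0.109 j6 -1.44
offset cm [ 0.04  0.44 -0.12]
turn 0.06
```

Call:
{"op": "jog_arm", "data": {"offset": [[0.05,0.4,-0.15],[0.05,0.4,-0.15],[0.05,0.4,-0.15],[0.05,0.4,-0.15],[0.05,0.4,-0.15]], "turn": [0,0,0,0,0], "gripper": [0.4,0.4,0.4,0.4,0.4]}}

```text
clock: 7.15
ee_pos: [0.5575, 0.0361, 0.1438]
ee_rot: [-2.44, -1.978, -0.013]
contact_force: [-0.4, 0.0, -0.9]
opening: 0.107
```

```bash
python3 -c "
from h import *
goto((.557,.036,.134),78)"
```

```text
clk 7.15 pos [557.5  36.1 143.8] yaw 78.07 zdir [ 0.0061  0.0058 -1.    ] F [-0.4  0.  -0.9] M [ 0.01 -0.04 -0.01] op 0.107 j6 -1.44
offset cm [-0.03 -0.05  0.98]
turn 0.07
```

Call:
{"op": "jog_arm", "data": {"offset": [[-0.03,-0.05,0.5],[-0.03,-0.05,0.7],[-0.03,-0.05,0.85],[-0.03,-0.05,1.0],[-0.03,-0.05,1.1],[-0.03,-0.05,1.1]], "turn": [0,0,0,0,0,0], "gripper": [0.4,0.4,0.4,0.4,0.4,0.4]}}

```text
clock: 7.65
ee_pos: [0.5568, 0.036, 0.1324]
ee_rot: [-2.439, -1.978, -0.012]
contact_force: [-0.2, -0.4, -0.9]
opening: 0.111
```

```bash
python3 -c "
from h import *
goto((.557,.036,.128),78)"
```

```text
clk 7.65 pos [556.8  36.  132.4] yaw 78.07 zdir [ 0.0054  0.0059 -1.    ] F [-0.2 -0.4 -0.9] M [-0.09 -0.01  0.02] op 0.111 j6 -1.44
offset cm [0.   0.02 0.44]
turn 0.07
```

Call:
{"op": "jog_arm", "data": {"offset": [[0,0,0.3],[0,0,0.6],[0,0,0.9],[0,0,1.0],[0,0,1.0]], "turn": [0,0,0,0,0], "gripper": [0.4,0.4,0.4,0.4,0.4]}}

```text
clock: 8.07
ee_pos: [0.5565, 0.0361, 0.1217]
ee_rot: [-2.439, -1.977, -0.011]
contact_force: [-0.1, -0.4, -0.2]
opening: 0.109
```

```bash
python3 -c "
from h import *
goto((.557,.036,.113),78)"
```

```text
clk 8.07 pos [556.5  36.1 121.7] yaw 78.07 zdir [ 0.0043  0.006  -1.    ] F [-0.1 -0.4 -0.2] M [-0.03  0.01  0.04] op 0.109 j6 -1.44
offset cm [-0.    0.05  0.87]
turn 0.07
```

Deep in the slot with no force. On down to just above the seat.

Call:
{"op": "jog_arm", "data": {"offset": [[0,0,0.3],[0,0,0.6],[0,0,0.8],[0,0,0.95],[0,0,1.05],[0,0,1.05]], "turn": [0,0,0,0,0,0], "gripper": [0.4,0.4,0.4,0.4,0.4,0.4]}}

```text
clock: 8.57
ee_pos: [0.5564, 0.0361, 0.1109]
ee_rot: [-2.439, -1.977, -0.011]
contact_force: [-0.4, -0.6, 0.3]
opening: 0.11
```

```bash
python3 -c "
from h import *
goto((.557,.036,.11),78)"
```

```text
clk 8.57 pos [556.4  36.1 110.9] yaw 78.06 zdir [ 0.0039  0.006  -1.    ] F [-0.4 -0.6  0.3] M [-0.04 -0.03 -0.  ] op 0.11 j6 -1.44
offset cm [-0.    0.06  0.09]
turn 0.06
```

Call:
{"op": "jog_arm", "data": {"offset": [[0,0,0.05],[0,0,0.1],[0,0,0.13],[0,0,0.13]], "turn": [0,0,0,0], "gripper": [0.4,0.4,0.4,0.4]}}

```text
clock: 8.9
ee_pos: [0.5565, 0.0361, 0.11]
ee_rot: [-2.439, -1.977, -0.011]
contact_force: [-1.3, -0.6, 1.9]
opening: 0.111
```

```bash
python3 -c "
from h import *
goto((.557,.036,.11),78)"
```

```text
clk 8.9 pos [556.5  36.1 110. ] yaw 78.06 zdir [ 0.0042  0.0059 -1.    ] F [-1.3 -0.6  1.9] M [-0.03  0.16  0.  ] op 0.111 j6 -1.44
offset cm [-0.    0.05  0.  ]
turn 0.06
```

Call:
{"op": "jog_arm", "data": {"offset": [[0,0,0.05],[0,0,0.08],[0,0,0.08]], "turn": [0,0,0], "gripper": [0.4,0.4,0.4]}}

```text
clock: 9.15
ee_pos: [0.5567, 0.0361, 0.11]
ee_rot: [-2.439, -1.977, -0.011]
contact_force: [-2.6, 1.0, 4.7]
opening: 0.109
```

```bash
python3 -c "
from h import *
goto((.557,.036,.11),78)"
```

```text
clk 9.15 pos [556.7  36.1 110. ] yaw 78.07 zdir [ 0.0043  0.0059 -1.    ] F [-2.6  1.   4.7] M [ 0.07  0.47 -0.02] op 0.109 j6 -1.44
offset cm [-0.01  0.04 -0.  ]
turn 0.07
```

Call:
{"op": "jog_arm", "data": {"offset": [[0,0,0],[0,0,0],[0,0,0],[0,0,0],[0,0,0],[0,0,0],[0,0,0]], "turn": [4,8,12,16,20,24,24], "gripper": [0.4,0.4,0.4,0.4,0.4,0.4,0.4]}}

```text
clock: 9.73
ee_pos: [0.5567, 0.0359, 0.1101]
ee_rot: [-2.796, -1.425, -0.01]
contact_force: [-0.2, -0.9, 2.9]
opening: 0.105
```

```bash
python3 -c "
from h import *
goto((.557,.036,.11),78)"
```

```text
clk 9.73 pos [556.7  35.9 110.1] yaw 54.02 zdir [ 0.0044  0.0053 -1.    ] F [-0.2 -0.9  2.9] M [-0.28  0.21  0.01] op 0.105 j6 -1.02
offset cm [0.02 0.02 0.01]
turn -23.98
```

Call:
{"op": "jog_arm", "data": {"offset": [[0,0,0],[0,0,0],[0,0,0],[0,0,0],[0,0,0],[0,0,0],[0,0,0],[0,0,0],[0,0,0]], "turn": [4,8,12,16,20,24,28,32,32], "gripper": [0.4,0.4,0.4,0.4,0.4,0.4,0.4,0.4,0.4]}}

```text
clock: 10.48
ee_pos: [0.5567, 0.0362, 0.1101]
ee_rot: [-3.079, -0.6, -0.009]
contact_force: [-0.4, 2.3, 1.3]
opening: 0.104
```

```bash
python3 -c "
from h import *
goto((.557,.036,.11),78)"
```

```text
clk 10.48 pos [556.7  36.2 110.1] yaw 22.05 zdir [ 0.0045  0.006  -1.    ] F [-0.4  2.3  1.3] M [0.15 0.24 0.04] op 0.104 j6 -0.46
offset cm [0.02 0.03 0.01]
turn -55.95
```

Call:
{"op": "jog_arm", "data": {"offset": [[0,0,0],[0,0,0],[0,0,0],[0,0,0],[0,0,0],[0,0,0]], "turn": [4,8,12,16,20,20], "gripper": [0.4,0.4,0.4,0.4,0.4,0.4]}}

```text
clock: 10.98
ee_pos: [0.5568, 0.0364, 0.1101]
ee_rot: [-3.135, -0.059, -0.008]
contact_force: [-0.3, 0.4, 2.3]
opening: 0.107
```

```bash
cat >> h.py <<'E'
def avg(n=6):
    M=[];F=[]
    for i in range(n): r.capture("top");s=r.get_state();M.append(s["moment"]);F.append(s["contact_force"])
    print("avgM",np.mean(M,0).round(3),"sd",np.std(M,0).round(3),"avgF",np.mean(F,0).round(2))
    goto()
E
python3 -c "
from h import *
goto();avg()"
```

```text
clk 10.98 pos [556.8  36.4 110.1] yaw 2.15 zdir [ 0.0048  0.0064 -1.    ] F [-0.3  0.4  2.3] M [0.14 0.17 0.07] op 0.107 j6 -0.11
avgM [0.223 0.1   0.041] sd [0.037 0.03  0.022] avgF [-0.73  1.53  1.28]
clk 11.28 pos [556.8  36.4 110.1] yaw 2.13 zdir [ 0.0047  0.0063 -1.    ] F [-0.2  0.7  1.4] M [0.29 0.06 0.02] op 0.108 j6 -0.11
```

Call:
{"op": "jog_arm", "data": {"offset": [[0,0,0],[0,0,0],[0,0,0]], "turn": [2,4,4], "gripper": [0.4,0.4,0.4]}}

```text
clock: 11.53
ee_pos: [0.5569, 0.0364, 0.1101]
ee_rot: [-3.135, 0.05, -0.007]
contact_force: [0.5, 1.5, 1.3]
opening: 0.109
```

```bash
python3 -c "
from h import *
avg()"
```

```text
avgM [0.231 0.078 0.042] sd [0.023 0.025 0.033] avgF [-0.01  1.49  1.39]
clk 11.83 pos [556.9  36.4 110.1] yaw -1.83 zdir [ 0.0048  0.0064 -1.    ] F [-0.9  1.6  2.1] M [0.27 0.09 0.08] op 0.109 j6 -0.04
```

Call:
{"op": "jog_arm", "data": {"offset": [[0,0,0],[0,0,0],[0,0,0]], "turn": [2,3,3], "gripper": [0.4,0.4,0.4]}}

```text
clock: 12.08
ee_pos: [0.5569, 0.0364, 0.1101]
ee_rot: [-3.132, 0.132, -0.007]
contact_force: [-0.4, 0.7, 1.1]
opening: 0.109
```

```bash
python3 -c "
from h import *
avg()"
```

```text
avgM [0.279 0.046 0.025] sd [0.04  0.017 0.022] avgF [-0.24  1.32  1.46]
clk 12.38 pos [556.9  36.5 110.1] yaw -4.82 zdir [ 0.0049  0.0065 -1.    ] F [-0.8  1.5  1.9] M [0.31 0.05 0.06] op 0.108 j6 0.01
```

Call:
{"op": "jog_arm", "data": {"offset": [[0,0,0],[0,0,0],[0,0,0]], "turn": [1,2,2], "gripper": [0.4,0.4,0.4]}}

```text
clock: 12.63
ee_pos: [0.5569, 0.0365, 0.1101]
ee_rot: [-3.129, 0.188, -0.007]
contact_force: [-0.0, 2.0, 0.6]
opening: 0.107
```

```bash
python3 - <<'E'
from h import *
avg()
s=cap("scene")
cv2.imwrite("pics/b1.png",cv2.resize(s["frame"][180:225,285:335,::-1],None,fx=12,fy=12,interpolation=cv2.INTER_CUBIC))
E
```

```text
avgM [0.296 0.029 0.06 ] sd [0.036 0.031 0.032] avgF [-0.08  1.27  1.67]
clk 12.93 pos [556.9  36.5 110.1] yaw -6.82 zdir [ 0.0049  0.0065 -1.    ] F [0.  1.1 0.5] M [ 0.34 -0.02  0.04] op 0.107 j6 0.05
```

View pics/b1.png

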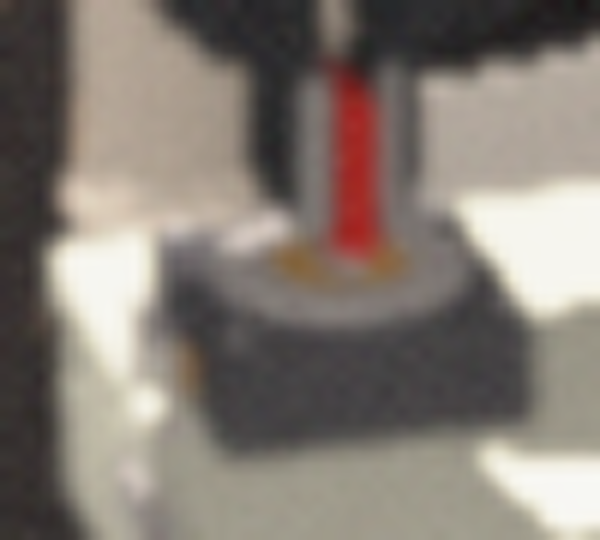

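The key is seated in the lock, and brass now shows only at the lock's side (190, 365); the part that stood beyond the keeper is gone. I'll feel on to the stop.

Call:
{"op": "jog_arm", "data": {"offset": [[0,0,0],[0,0,0],[0,0,0]], "turn": [1,2,2], "gripper": [0.4,0.4,0.4]}}

```text
clock: 13.23
ee_pos: [0.5569, 0.0365, 0.1101]
ee_rot: [-3.125, 0.243, -0.007]
contact_force: [0.5, 1.7, 0.6]
opening: 0.107
```

```bash
python3 - <<'E'
from h import *
avg()
E
```

```text
avgM [0.297 0.041 0.051] sd [0.021 0.03  0.026] avgF [0.12 1.62 1.14]
clk 13.53 pos [556.9  36.5 110.1] yaw -8.82 zdir [ 0.0049  0.0065 -1.    ] F [0.3 1.7 1.6] M [ 0.32 -0.01  0.02] op 0.106 j6 0.08
```

Call:
{"op": "jog_arm", "data": {"offset": [[0,0,0],[0,0,0],[0,0,0]], "turn": [1.5,3,3], "gripper": [0.4,0.4,0.4]}}

```text
clock: 13.78
ee_pos: [0.5569, 0.0365, 0.1101]
ee_rot: [-3.118, 0.323, -0.007]
contact_force: [0.6, 2.5, 0.9]
opening: 0.108
```

```bash
python3 - <<'E'
from h import *
avg(8)
E
```

```text
avgM [0.309 0.008 0.095] sd [0.027 0.017 0.028] avgF [0.3  1.35 1.28]
clk 14.18 pos [556.9  36.5 110.1] yaw -11.81 zdir [ 0.0051  0.0065 -1.    ] F [0.7 2.1 1.1] M [0.35 0.02 0.13] op 0.106 j6 0.13
```

Call:
{"op": "jog_arm", "data": {"offset": [[0,0,0],[0,0,0],[0,0,0]], "turn": [0.8,1.5,1.5], "gripper": [0.4,0.4,0.4]}}

```text
clock: 14.43
ee_pos: [0.5569, 0.0365, 0.1101]
ee_rot: [-3.113, 0.364, -0.007]
contact_force: [0.8, 2.2, 0.9]
opening: 0.106
```

```bash
python3 - <<'E'
from h import *
avg(8)
E
```

```text
avgM [0.313 0.007 0.123] sd [0.025 0.019 0.013] avgF [0.42 2.37 0.86]
clk 14.83 pos [556.9  36.5 110.1] yaw -13.31 zdir [ 0.005   0.0066 -1.    ] F [0.5 2.1 0.8] M [ 0.28 -0.01  0.1 ] op 0.109 j6 0.16
```

At the stop (torque rises at the spring's rate). Turning back home.

Call:
{"op": "jog_arm", "data": {"offset": [[0,0,0],[0,0,0],[0,0,0],[0,0,0],[0,0,0],[0,0,0],[0,0,0],[0,0,0],[0,0,0],[0,0,0],[0,0,0],[0,0,0]], "turn": [-4,-8,-12,-16,-21,-26,-31,-36,-41,-45,-48,-48], "gripper": [0.4,0.4,0.4,0.4,0.4,0.4,0.4,0.4,0.4,0.4,0.4,0.4]}}

```text
clock: 15.83
ee_pos: [0.5569, 0.0358, 0.1101]
ee_rot: [-2.995, -0.936, -0.01]
contact_force: [0.6, -0.2, 0.3]
opening: 0.106
```

```bash
python3 -c "
from h import *
goto()"
```

```text
clk 15.83 pos [556.9  35.8 110.1] yaw 34.72 zdir [ 0.0049  0.0052 -1.    ] F [ 0.6 -0.2  0.3] M [-0.18  0.03 -0.01] op 0.106 j6 -0.68
```

Call:
{"op": "jog_arm", "data": {"offset": [[0,0,0],[0,0,0],[0,0,0],[0,0,0],[0,0,0],[0,0,0],[0,0,0],[0,0,0],[0,0,0],[0,0,0],[0,0,0]], "turn": [-5,-10,-15,-20,-25,-30,-35,-40,-45,-48.5,-48.5], "gripper": [0.4,0.4,0.4,0.4,0.4,0.4,0.4,0.4,0.4,0.4,0.4]}}

```text
clock: 16.75
ee_pos: [0.5571, 0.0355, 0.1101]
ee_rot: [2.349, 2.085, 0.011]
contact_force: [1.1, 0.3, -0.1]
opening: 0.107
```

```bash
python3 -c "
from h import *
avg(8)"
```

```text
avgM [-0.224 -0.33  -0.039] sd [0.06  0.053 0.03 ] avgF [ 1.68 -0.95 -0.08]
clk 17.15 pos [557.1  35.5 110.1] yaw 83.18 zdir [ 0.0054  0.0046 -1.    ] F [ 2.6 -1.9 -0.3] M [-0.3  -0.41 -0.06] op 0.104 j6 -1.53
```

Call:
{"op": "jog_arm", "data": {"offset": [[0,0,0],[0,0,0],[0,0,0],[0,0,0]], "turn": [-2,-4,-5,-5], "gripper": [0.4,0.4,0.4,0.4]}}

```text
clock: 17.48
ee_pos: [0.5571, 0.0355, 0.1101]
ee_rot: [2.256, 2.185, 0.011]
contact_force: [2.8, -0.1, -0.7]
opening: 0.107
```

```bash
python3 -c "
from h import *
avg(8)"
```

```text
avgM [-0.257 -0.366 -0.044] sd [0.05  0.026 0.026] avgF [ 2.26 -0.94 -0.25]
clk 17.88 pos [557.1  35.5 110.1] yaw 88.17 zdir [ 0.0055  0.0045 -1.    ] F [ 2.5 -0.8 -0.2] M [-0.32 -0.38 -0.05] op 0.105 j6 -1.61
```

Call:
{"op": "jog_arm", "data": {"offset": [[0,0,0],[0,0,0],[0,0,0]], "turn": [-2,-3,-3], "gripper": [0.4,0.4,0.4]}}

```text
clock: 18.13
ee_pos: [0.5572, 0.0355, 0.1101]
ee_rot: [2.198, 2.243, 0.011]
contact_force: [1.7, -1.2, -0.8]
opening: 0.11
```

```bash
python3 -c "
from h import *
avg(8)"
```

```text
avgM [-0.272 -0.4   -0.106] sd [0.034 0.035 0.026] avgF [ 2.7  -0.88 -0.44]
clk 18.53 pos [557.2  35.5 110.2] yaw 91.16 zdir [ 0.0057  0.0045 -1.    ] F [ 2.3 -0.7 -1.2] M [-0.23 -0.4  -0.07] op 0.104 j6 -1.66
```

Home stop felt. Back to the middle of the play, then straight up.

Call:
{"op": "jog_arm", "data": {"offset": [[0,0,0],[0,0,0],[0,0,0],[0,0,0],[0,0,0]], "turn": [4,8,12,13,13], "gripper": [0.4,0.4,0.4,0.4,0.4]}}

```text
clock: 18.95
ee_pos: [0.5567, 0.0357, 0.1101]
ee_rot: [-2.437, -1.981, -0.01]
contact_force: [-0.5, -0.2, 1.6]
opening: 0.11
```

```bash
python3 -c "
from h import *
avg(6)"
```

```text
avgM [ 0.06   0.218 -0.011] sd [0.021 0.053 0.022] avgF [-0.58  0.25  1.74]
clk 19.25 pos [556.8  35.7 110.1] yaw 78.19 zdir [ 0.0047  0.0048 -1.    ] F [-1.6  0.1  1.7] M [ 0.07  0.26 -0.03] op 0.107 j6 -1.44
```

Call:
{"op": "jog_arm", "data": {"offset": [[0,0,-0.3],[0,0,-0.7],[0,0,-1.1],[0,0,-1.5],[0,0,-1.9],[0,0,-2.3],[0,0,-2.7],[0,0,-3.1],[0,0,-3.5],[0,0,-3.9],[0,0,-3.9]], "turn": [0,0,0,0,0,0,0,0,0,0,0], "gripper": [0.4,0.4,0.4,0.4,0.4,0.4,0.4,0.4,0.4,0.4,0.4]}}

```text
clock: 20.17
ee_pos: [0.5573, 0.0354, 0.1503]
ee_rot: [2.438, 1.981, 0.013]
contact_force: [0.5, 0.1, 0.3]
opening: 0.107
```

```bash
python3 -c "
from h import *
goto((.557,.036,.20))"
```

```text
clk 20.17 pos [557.3  35.4 150.3] yaw 78.2 zdir [ 0.0066  0.0047 -1.    ] F [0.5 0.1 0.3] M [-0.05  0.   -0.04] op 0.107 j6 -1.44
offset cm [ 0.08 -0.01 -4.97]
```

```bash
python3 - <<'E'
from h import *
for n,box in(("top",(405,215,455,265)),("scene",(325,272,378,318))):
    c=cap(n);f=c["frame"];x0,y0,x1,y1=box
    hs=cv2.cvtColor(f,cv2.COLOR_RGB2HSV);m=((hs[:,:,2]>110)).astype(np.uint8);k=np.zeros_like(m);k[y0:y1,x0:x1]=1;m*=k
    nn,l,st,ce=cv2.connectedComponentsWithStats(m);i=1+st[1:,4].argmax();print(n,st[i],ce[i])
    cs,_=cv2.findContours((l==i).astype(np.uint8),0,1);q=max(cs,key=len).reshape(-1,2).astype(float)
    if n=="scene": # upper half + widest: rim back arc
        q=q[q[:,1]<=st[i,1]+12]
    P=np.array([plane(c,p,.041)[:2]*1000 for p in q])
    A=np.c_[2*P,np.ones(len(P))];w=np.linalg.lstsq(A,(P**2).sum(1),rcond=None)[0];print("circle",w[:2],2*np.sqrt(w[2]+w[0]**2+w[1]**2))
    im=cv2.resize(f[y0:y1,x0:x1,::-1],(400,400),interpolation=cv2.INTER_CUBIC)
    b=im if n=="top" else np.hstack([b,im])
    if n=="top": print(proj(c,(.479,-.258,.041)))
    b=b
# lock view
c=cap("scene");im=cv2.resize(c["frame"][180:225,285:335,::-1],(445,400),interpolation=cv2.INTER_CUBIC)
b=cv2.resize(np.hstack([b,im]),None,fx=.64,fy=.64);cv2.imwrite("pics/ram.png",b)
goto((.479,-.258,.15))
E
```

```text
top [415 225  31  29 713] [430.60308555 239.05750351]
circle [ 478.20699981 -262.37141741] 78.10957314240724
[428.9285473  238.64882615]
scene [ 331  278   39   38 1182] [349.97800338 295.90609137]
circle [ 479.56868447 -263.59576651] 74.64439829539258
clk 20.32 pos [556.6  35.5 149. ] yaw 78.19 zdir [ 0.0046  0.0048 -1.    ] F [-0.3 -0.1 -1.1] M [ 0.01  0.02 -0.01] op 0.105 j6 -1.44
offset cm [-30.31  -1.59  -0.28]
```

View pics/ram.png

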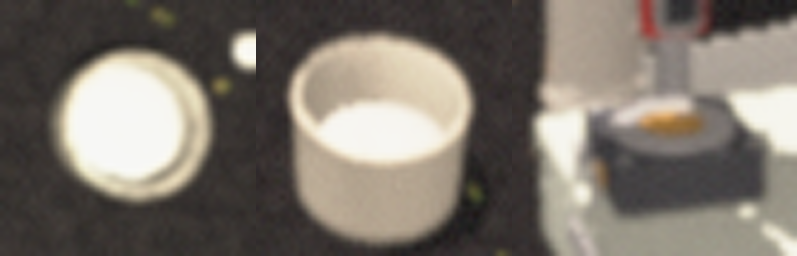

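The ramekin is upright and empty, centred at (479, -263) mm; the key is out of the lock and the bolt has left the keeper.

```bash
python3 -c "
from h import *
goto((.476,-.277,.12))"
```

```text
clk 20.32 pos [556.6  35.5 149. ] yaw 78.19 zdir [ 0.0046  0.0048 -1.    ] F [-0.3 -0.1 -1.1] M [ 0.01  0.02 -0.01] op 0.105 j6 -1.44
offset cm [-32.25  -1.5    2.71]
```

Call:
{"op": "jog_arm", "data": {"offset": [[0,0,-2],[-4,-0.2,-2],[-8,-0.5,-2],[-12,-0.7,-2],[-16,-0.9,-2],[-20,-1.0,-1],[-24,-1.2,0],[-28,-1.4,1],[-31,-1.5,2],[-32.2,-1.5,2.7],[-32.2,-1.5,2.7],[-32.2,-1.5,2.7]], "turn": [0,0,0,0,0,0,0,0,0,0,0,0], "gripper": [0.4,0.4,0.4,0.4,0.4,0.4,0.4,0.4,0.4,0.4,0.4,0.4]}}

```text
clock: 21.32
ee_pos: [0.4757, -0.2761, 0.1192]
ee_rot: [-2.437, -1.978, -0.011]
contact_force: [0.2, 0.1, 0.2]
opening: 0.109
```

```bash
python3 -c "
from h import *
goto((.476,-.277,.047))"
```

```text
clk 21.32 pos [ 475.7 -276.1  119.2] yaw 78.13 zdir [ 0.0033  0.0067 -1.    ] F [0.2 0.1 0.2] M [-0.02  0.03  0.02] op 0.109 j6 -2.03
offset cm [-0.13  0.04  7.22]
```

Call:
{"op": "jog_arm", "data": {"offset": [[0,0,2],[0,0,4],[0,0,5.5],[0,0,6.5],[0,0,7.1],[0,0,7.2],[0,0,7.2]], "turn": [0,0,0,0,0,0,0], "gripper": [0.4,0.4,0.4,0.4,0.4,0.4,0.4]}}

```text
clock: 21.9
ee_pos: [0.4765, -0.2752, 0.0477]
ee_rot: [-2.436, -1.979, -0.011]
contact_force: [-0.2, 0.2, -0.6]
opening: 0.109
```

```bash
python3 - <<'E'
from h import *
goto((.476,-.277,.047))
c=cap("scene");cv2.imwrite("pics/p1.png",cv2.resize(c["frame"][258:318,320:385,::-1],None,fx=8,fy=8,interpolation=cv2.INTER_CUBIC))
E
```

```text
clk 21.9 pos [ 476.5 -275.2   47.7] yaw 78.18 zdir [ 0.0038  0.0065 -1.    ] F [-0.2  0.2 -0.6] M [-0.03  0.04 -0.02] op 0.109 j6 -2.03
offset cm [-0.18 -0.01  0.07]
```

View pics/p1.png

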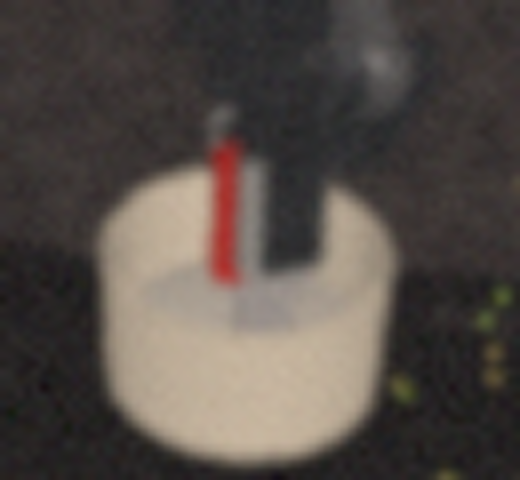

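Key hangs inside the ramekin at the near side; fingers clear the rim. Release it and tip it over with the trailing finger.

Call:
{"op": "jog_arm", "data": {"offset": [[0,0,0.2],[0,0,0.3],[0,0,0.3],[0,0,0.3],[0,0,0.3],[0,0,0.3],[0,0,0.3]], "turn": [0,0,0,0,0,0,0], "gripper": [0.4,0.4,0.4,1.5,2.0,2.2,2.2]}}

```text
clock: 22.53
ee_pos: [0.4768, -0.2758, 0.0454]
ee_rot: [-2.438, -1.98, -0.012]
contact_force: [0.8, -0.4, 0.5]
opening: 0.256
```

Call:
{"op": "jog_arm", "data": {"offset": [[0.3,0,0],[0.6,0,0],[0.9,0,0],[1.2,0,0],[1.5,0,0],[1.8,0,0],[2.1,0,0],[2.4,0,0],[2.4,0,0]], "turn": [0,0,0,0,0,0,0,0,0], "gripper": [2.3,2.4,2.5,2.6,2.7,2.8,2.9,3,3]}}

```text
clock: 23.28
ee_pos: [0.4818, -0.2516, 0.0455]
ee_rot: [-2.437, -1.98, -0.012]
contact_force: [-0.3, 0.9, 1.1]
opening: 0.347
```

```bash
cat > v.py <<'E'
from h import *
import sys
c=cap("scene",sys.argv[1]);hs=cv2.cvtColor(c["frame"],cv2.COLOR_RGB2HSV).astype(int)
m=((hs[:,:,0]<6)|(hs[:,:,0]>174))&(hs[:,:,1]>130)&(hs[:,:,2]>70);m[:245]=0;m[325:]=0;m[:,:310]=0;m[:,400:]=0
for y in range(245,325):
    x=np.nonzero(m[y])[0]
    if len(x)>1: print(y,x.min(),x.max(),end="; ")
print()
hs=c["frame"].mean(2)
goto((.479,-.263,.047))
E
python3 v.py pics/q1.png
```

```text
274 342 346; 275 341 346; 276 341 346; 277 340 345; 278 341 345; 279 341 345; 280 342 345; 281 342 345; 282 342 345; 283 342 345; 284 343 345; 285 343 345; 286 343 345; 287 343 346; 288 343 346; 289 344 356; 290 344 356; 291 344 352; 292 344 347; 
clk 23.33 pos [ 481.8 -251.9   45.5] yaw 78.18 zdir [ 0.0048  0.0058 -1.    ] F [-0.3  0.6 -0.7] M [ 0.13 -0.    0.01] op 0.349 j6 -1.99
offset cm [-1.15 -0.05 -0.16]
```

Call:
{"op": "jog_arm", "data": {"offset": [[0.3,0,0],[0.6,0,0],[0.9,0,0],[1.2,0,0],[1.5,0,0],[1.8,0,0],[2.1,0,0],[2.1,0,0]], "turn": [0,0,0,0,0,0,0,0], "gripper": [3,3,3,3,3,3,3,3]}}

```text
clock: 24.0
ee_pos: [0.4862, -0.2308, 0.0456]
ee_rot: [-2.436, -1.981, -0.012]
contact_force: [0.3, 0.1, -0.8]
opening: 0.354
```

```bash
python3 v.py pics/q2.png
```

```text
275 339 342; 276 339 342; 277 338 342; 278 338 342; 279 339 342; 280 339 342; 281 340 342; 282 340 342; 283 341 353; 284 341 354; 285 341 354; 286 341 354; 287 342 354; 288 342 355; 289 342 355; 290 342 355; 291 343 349; 292 343 345; 
clk 24.05 pos [ 486.2 -231.1   45.7] yaw 78.21 zdir [ 0.0048  0.0058 -1.    ] F [-1.   0.7  0.5] M [-0.02  0.01  0.05] op 0.35 j6 -1.95
offset cm [-3.27 -0.05 -0.15]
```

Call:
{"op": "jog_arm", "data": {"offset": [[0.3,0,0],[0.6,0,0],[0.9,0,0],[1.2,0,0],[1.5,0,0],[1.5,0,0]], "turn": [0,0,0,0,0,0], "gripper": [3,3,3,3,3,3]}}

```text
clock: 24.55
ee_pos: [0.4894, -0.2159, 0.0459]
ee_rot: [-2.436, -1.981, -0.012]
contact_force: [-0.1, -1.2, 1.1]
opening: 0.353
```

```bash
python3 v.py pics/q3.png
```

```text
272 338 339; 273 337 339; 274 336 339; 275 336 339; 276 336 339; 277 336 339; 278 337 351; 279 338 351; 280 339 352; 281 339 352; 282 339 352; 283 340 353; 284 340 353; 285 340 353; 286 341 353; 287 341 345; 
clk 24.6 pos [ 489.4 -216.1   45.9] yaw 78.24 zdir [ 0.005   0.0057 -1.    ] F [-0.4 -1.8  1.9] M [-0.27  0.09 -0.01] op 0.346 j6 -1.93
offset cm [-4.8  -0.06 -0.14]
```

Call:
{"op": "jog_arm", "data": {"offset": [[-0.3,0,0],[-0.6,0,0],[-0.6,0,-1],[-0.6,0,-2.5],[-0.6,0,-5],[-0.6,0,-8],[-0.6,0,-11],[-0.6,0,-14],[-0.6,0,-14]], "turn": [0,0,0,0,0,0,0,0,0], "gripper": [3,3,3,3,3,3,3,3,3]}}

```text
clock: 25.35
ee_pos: [0.4906, -0.2246, 0.1941]
ee_rot: [2.43, 1.976, 0.019]
contact_force: [1.3, -0.8, 1.3]
opening: 0.35
```

```bash
python3 - <<'E'
from h import *
s=cap("scene");
goto()
f=lambda i,k:cv2.resize(i[:,:,::-1],None,fx=k,fy=k,interpolation=cv2.INTER_CUBIC)
A=f(s["frame"][262:322,322:382],6.6666);B=f(s["frame"][180:225,290:335],400/45)
cv2.imwrite("pics/fin.png",np.hstack([A,B]))
E
```

```text
clk 25.4 pos [ 489.5 -224.   191. ] yaw 78.23 zdir [ 0.0124  0.0018 -0.9999] F [-0.1 -0.2 -0.5] M [ 0.02 -0.02 -0.01] op 0.346 j6 -1.94
```

View pics/fin.png

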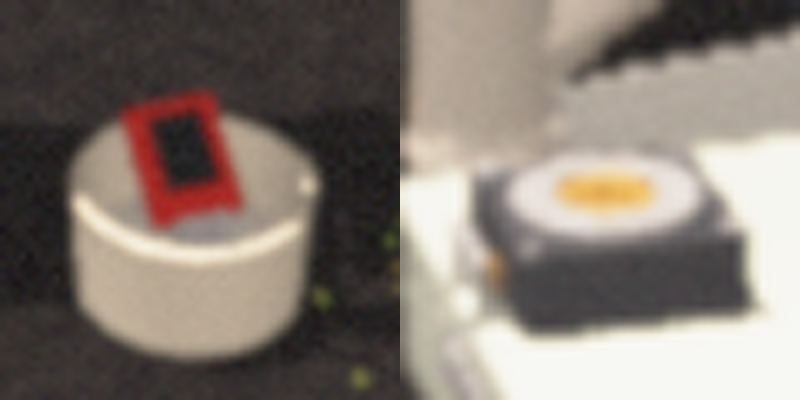

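The key leans blade down on the far rim (head at (185, 160) in the left half), the lock is free and the bolt is drawn. A last stillness check, then I hand in.

```bash
python3 - <<'E'
from h import *
def cen():
    c=cap("scene");hs=cv2.cvtColor(c["frame"],cv2.COLOR_RGB2HSV).astype(int)
    m=((hs[:,:,0]<6)|(hs[:,:,0]>174))&(hs[:,:,1]>130)&(hs[:,:,2]>70);m[:262]=0;m[325:]=0;m[:,:322]=0;m[:,382:]=0
    y,x=np.nonzero(m);return np.round([x.mean(),y.mean(),m.sum()],2)
print(cen());[cap("top") for _ in range(15)];print(cen())
goto();r.close_job()
E
```

```text
[348.53 285.13 186.  ]
[348.51 285.23 185.  ]
clk 26.25 pos [ 487.5 -222.8  185.9] yaw 78.24 zdir [ 0.0051  0.0056 -1.    ] F [-0.1  0.5 -0.3] M [-0.04 -0.01 -0.02] op 0.35 j6 -1.94
the job is handed in; nothing more can be done
```

The box is unlocked and the key is leaning blade down in the ramekin. I handed the job in at about 26 s of the 72 s allowed.

- **Insertion:** I took the red key from the wooden holder and pushed it in until the collar rested on the core. The push force in the slot stayed at or below 5 N.
- **Turning:** I turned it clockwise until I felt the stop (0.12 N m), then back to the home stop (about 0.11 N m). I centred it in the play and pulled it straight up without resistance.
- **Placing:** I released it in the ramekin and tipped it with a finger so that it leans on the far rim.

**Last checks:**
- The final picture shows the key leaning blade down and the ramekin upright, roughly where it was.
- It also shows the keyway free and no brass beyond the keeper, so the bolt looks drawn.
- Over about 0.8 s the key's head moved only 0.1 pixel, with the gripper clear of everything and no contact force.

**Disagreed or not checked:**
- The play in the slot felt larger than given, about 12° each way instead of 8°. The stops therefore came a few degrees later than expected.
- Bolt travel and core angle were judged only by picture and torque. I did not take a final picture of the holder or the other things.

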